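Close the storage tin and take off only its outer lid

ROBOT

A 6-joint arm with a two-finger parallel gripper is mounted at the origin on a cart in front of the work surface, level with it; the furniture and walls round the work are solid. World frame = base frame: x ahead of the robot, y to its left, z up, the work surface at z = 0. Lengths are in mm, angles in rad, forces in N, time in s.
With the tool pointing down it reaches from about 325 to 775 mm from the base axis. Payload 5.5 kg.
Tool frame: the origin (TCP) lies midway between the tips of the shut fingers; the grasp point (between the pads) lies 19 mm behind it (env.tcp_to_grasp is the distance from the TCP to the grasp point, in mm); z points along the fingers, y is the line along which they close (so a half turn about z gives the same grasp; the last joint's range is limited). The gripper opens to 88 mm and grips with 3 to 60 N. Pads are 20 mm wide; open, the fingers measure 115 mm over their backs; the gripper's body (75 mm by 178 mm) begins 61 mm behind the grasp point.
Start: joints at [-1.396, 0.091, 1.231, -0, 1.82, -0.057], TCP at [137.836, -583.967, 222.631] pointing down, gripper open.
Joint ranges: [-2.87, 2.87], [-0.86, 2.18], [0.17, 2.46], [-1.51, 4.65], [0.06, 2.69], [-2.65, 2.65]. Speed limits (rad/s): [2.57, 2.57, 3.01, 3.14, 3.14, 3.14].

INTERFACE

Orientations are given as a rotation vector (axis times angle).
In Python, from cell import env gives the robot as it stands.
- The arm moves only by the tool send_rows, never from a script. Its argument "motion" is a list of rows, each a list of 3 entries, a list of its own where there are three numbers: the turn, a rotation vector about the tool's x, y, z each as a share of 0.12 rad, from -1 to 1, then the shift along the tool's x, y, z each as a share of 0.06 m, from -1 to 1, then the closure, from 0 (fully open) to 1 (shut). In form: [[[wx, wy, wz], [x, y, z], hand], ...]. A call has 1 to 8 rows; each row shifts and turns the commanded pose from where the row before left it, along the tool's axes as they then stand; what a row does not reach is not made up. A row lasts 1/8 s, in which the tool goes at most 62.5 mm and 10.7 degrees, less where a joint would pass 70% of its speed; a pose out of reach is approached as far as the arm can. A call with a number of a shift or a turn outside -1 to 1 is refused whole. A call with a gripper value outside its range is refused whole. The fingers move at their own pace and stop on an object; the grip force is fixed at half the most. Time passes only in rows, so rows that do not move let the fingers close. It gives the time, the measured TCP pose, the force, the opening and the grip force at its end, in the units of the state.
- env.read_state(): the state, without advancing time (a new reading comes with each control period).
- env.camera(name): name is "scene" or "top" or "wrist"; returns the picture (400x640x3 uint8, blue, green, red); there is no depth.
- env.camera_model(name): a dict with "intrinsics" (3x3 intrinsics, pixels), "k1" (the pictures are not rectified: a ray, as slopes to the right and down, at radius r is drawn at 1 + k1 r^2 times it, then the intrinsics apply), "xyz" and "rotation" of the camera in the world. Camera axes: x right, y down, z forward; pixel columns grow to the right and rows downward; lengths in mm; the calibration is good to about 2 mm. A picture is of the moment at which its call begins: read the wrist's pose just before it. camera_model takes no time and is no camera call; for the wrist camera it gives the pose at the moment of the call.
- env.hand_in(): hands the job in; it is judged then, once.
The state is a dict: "t": time; "joint_positions": joint angles; "joint_vel": joint speeds; "tau": joint torques, N m; "ee_pos": TCP position; "tool_rot": TCP orientation; "force": force on the tool from outside, world axes, zero at the start; "torque": the same for the moment, N m; "finger_gap": opening from 0.0 (shut) to 1.0 (fully open); "grip_force": force on a finger pad.
Only numpy, scipy, OpenCV 4.12 (cv2) and the standard library are available. Lean on these libraries where they do the work, as an engineer would, in place of code of your own. Each camera call takes 0.05 s, during which the arm holds its last target. There are 200 camera calls.

TASK

Stand the orange-capped freshness cartridge upright in the ring on the floor of the open blue tin and let it go, then pick up the nested pair of lids together by the wooden post, lower them onto the tin until both sit fully down, and let go of the post. Then take the outer lid by its brass collar and lift it alone, level, until it is entirely above the top of the post, and finish while still holding it there in the air; the inner lid must stay seated on the tin the whole time. Keep the two lids nested until they are on the tin, do not drop them, keep the tin standing where it is, and leave the egg timer and the spice jars alone.

Things in the scene. Friction and masses are not known exactly. Their poses are not given: they have to be found in the camera images.
- tin: Loose round blue metal tin, open on top, about 0.8 kg: 132 mm wide (brass foot band 135), wall 3 mm (mouth 126 mm), 76 mm tall, floor 4 mm thick. Origin: centre of the underside, z up. The tin and the pair of lids may swap places between runs.
- ring_mouth (a point): Centre of the upper mouth of the fixed brass ring on the middle of the tin's floor, which holds the cartridge: bore 26 mm, outside 34 mm, 14 mm tall. This point is 18 mm above the tin's origin.
- inner_lid: Loose inner lid, about 0.16 kg, under the outer lid, standing on the worktop. Tapered cork plug z 0 to 9 mm (110 mm wide below, 121 above), aluminium flange 133 mm wide z 9 to 12, centring boss 34 mm wide to z 20, then the wooden post. Origin: centre of the plug's underside, z up. Seated, the flange lies on the tin's rim, origin 67 mm above the tin's.
- post_top (a point): Centre of the top of the inner lid's upright dark wooden round post, 20 mm in diameter, 67 mm above the inner lid's origin. The post passes up through the outer lid's collar and stands 34 mm out of it; lifting by the post carries both lids.
- outer_lid: Loose blue outer lid, about 0.14 kg, 148 mm wide: skirt 142 mm wide inside (z 0 to 8 mm), flat plate z 8 to 11, grip collar round a central hole. Origin: centre of the skirt's lower edge, z up. It only rests on the inner flange, no catch: nested, its origin is 4 mm above the inner lid's; on the closed tin 71 mm above the tin's.
- collar_top (a point): Centre of the upper end of the outer lid's round brass grip collar: 48 mm outside, 39 mm inside, rising 18 mm from the lid's plate; this point is 29 mm above the outer lid's origin.
- cartridge: Loose freshness cartridge, a round white plastic stick with an orange cap, 22 mm in diameter, 54 mm tall, foot chamfered by 3 mm, 40 g, standing upright at the start. Origin: centre of its foot, z up. Stood in the ring its origin is 4 mm above the tin's and it ends below the inner lid.
- egg_timer: Bystander: red and white twist egg timer, 61 mm wide, 60 mm tall. Origin: centre of the underside.
- spice_a: Bystander: spice jar with a dark cap, 41 mm wide, 105 mm tall, at the right near the coasters. Origin: centre of the underside.
- spice_b: Bystander: spice jar with a dark cap, 41 mm wide, 105 mm tall, at the left by the kitchen roll. Origin: centre of the underside.

How it is judged:
By the outcome, as a careful person would: the job done as asked, in the order asked, and still so for the second after the job is handed in, while the arm keeps its last pose, push and grip.
It also fails if it takes over 59 s, if anything falls off the work surface, if the arm or the gripper's body presses on something with over 40 N, if the wrist force passes 120 N, or if a joint passes its speed limit or range.

## Working session

There is one attempt and no reset: what is moved stays moved. The work goes in short steps, Python scripts to look and compute and a tool call to move; the robot and the scene stay as the last step left them, time stands still between calls to the robot, and variables do not carry over. Pictures are saved under pics/ and viewed, at most 10 in all, crops included, and the job is handed in when it is done.

Besides the shell and the picture viewer there is one more tool, called after "Emit:" by a JSON object that holds its "api" and its "payload", one argument or row to a line. send_rows: Moves the arm, as the interface text tells. Its arguments: {"type":"object","properties":{"motion":{"type":"array"}},"required":["motion"]}

```bash
ls; mkdir -p pics; cat > h.py <<'E'
import numpy as np, cv2
from cell import env
from scipy.spatial.transform import Rotation as R
def ray(m,px):
    K=np.array(m["intrinsics"]);u=(px[0]-K[0,2])/K[0,0];v=(px[1]-K[1,2])/K[1,1]
    rd=np.hypot(u,v);r=rd
    for _ in range(30): r=rd/(1+m["k1"]*r*r)
    s=r/rd if rd>0 else 1
    d=np.array(m["rotation"])@np.array([u*s,v*s,1]);return np.array(m["xyz"],float),d/np.linalg.norm(d)
def atz(m,px,z):
    o,d=ray(m,px);return o+d*(z-o[2])/d[2]
def tri(a,b):
    A=np.zeros((3,3));c=np.zeros(3)
    for o,d in (a,b):
        P=np.eye(3)-np.outer(d,d);A+=P;c+=P@o
    return np.linalg.solve(A,c)
def proj(m,p):
    q=np.array(m["rotation"]).T@(np.array(p,float)-np.array(m["xyz"]));s=q[:2]/q[2];s=s*(1+m["k1"]*(s@s))
    K=np.array(m["intrinsics"]);return [K[0,0]*s[0]+K[0,2],K[1,1]*s[1]+K[1,2]]
E
python3 - <<'E'
from h import *
print(env.read_state())
for n in("scene","top"):
    cv2.imwrite(f"pics/{n}0.png",env.camera(n));m=env.camera_model(n);print(n,m)
print(env.camera_model("wrist"),env.tcp_to_grasp)
E
```

```text
pics
{'t': 0.0, 'joint_positions': array([-1.39568110e+00,  9.18399292e-02,  1.23188832e+00, -2.40108596e-05,
        1.81979271e+00, -5.67141212e-02]), 'joint_vel': array([-0.00113753, -0.00111782,  0.00173454, -0.00012267,  0.00123594,
       -0.0007787 ]), 'tau': array([-2.42546766e-04, -4.46447074e+01, -4.06448615e+01,  6.97413809e-02,
        2.90922832e-02, -1.20894342e-04]), 'ee_pos': array([ 137.78481236, -583.6573724 ,  221.51684089]), 'tool_rot': array([-3.11860114e+00, -3.63110100e-01,  2.15577974e-04]), 'force': array([-0.50650979, -0.04812019, -0.14387268]), 'torque': array([ 0.07011292, -0.00840644,  0.02753476]), 'grip_force': 0.0, 'finger_gap': 1.0021989282630415}
scene {'intrinsics': array([[477.65345709,   0.        , 322.96481099],
       [  0.        , 477.65345709, 199.79772006],
       [  0.        ,   0.        ,   1.        ]]), 'k1': -0.0007755653857658038, 'xyz': array([  372.8276114 , -1326.49045754,   856.33242812]), 'rotation': array([-2.09672333,  0.08940191, -0.04536604])}
top {'intrinsics': array([[500.75070427,   0.        , 323.93748521],
       [  0.        , 500.75070427, 196.22636675],
       [  0.        ,   0.        ,   1.        ]]), 'k1': 0.016422041753291265, 'xyz': array([ 235.6593223 ,    2.68102906, 1417.70037171]), 'rotation': array([-2.12437256,  2.09367799, -0.18620155])}
{'intrinsics': array([[341.90552003,   0.        , 318.92850558],
       [  0.        , 341.90552003, 196.6207891 ],
       [  0.        ,   0.        ,   1.        ]]), 'k1': -0.07463366719100356, 'xyz': array([ 216.93888459, -565.71366315,  383.81632272]), 'rotation': array([ 2.26930203, -1.79681096, -0.27446035])} 18.700000000000003
```

View pics/top0.png

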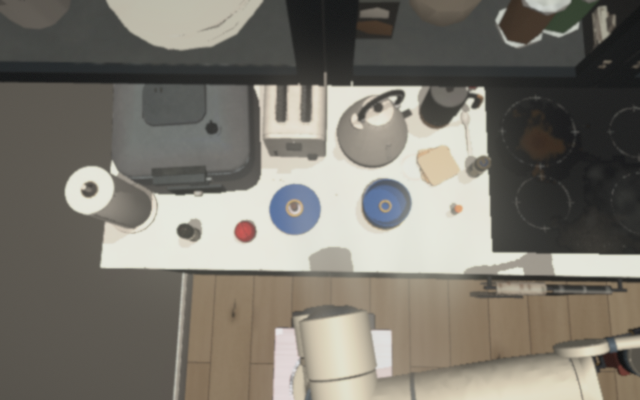

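View pics/scene0.png

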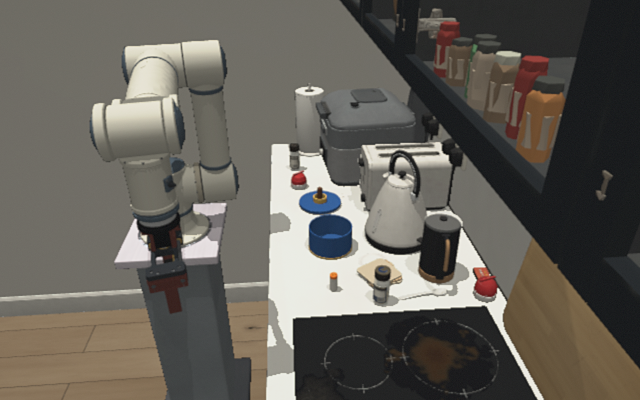

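Top view: lids at (295,208), tin at (386,204), cartridge cap at (457,209), timer at (245,231). Scene view: cartridge cap top at (334,275), tin mouth at (330,228), post top at (320,189).

```bash
sed -i 's/np.array(m\["rotation"\])/R.from_rotvec(m["rotation"]).as_matrix()/' h.py
cat >> h.py <<'E'
def cmdto(p,yaw=None):
    """tool-frame shift (in row units) from the measured pose to TCP p, mm"""
    s=env.read_state();M=R.from_rotvec(s["tool_rot"]).as_matrix()
    return np.round(M.T@(np.array(p)-s["ee_pos"])/60,3)
E
python3 - <<'E'
from h import *
T=env.camera_model("top");S=env.camera_model("scene")
for n,a,b in (("cart",(457.5,209),(334,275)),("tin",(386.5,203.5),(330.5,228)),("post",(294.5,207),(320,189))):
    p=tri(ray(T,a),ray(S,b));print(n,p.round(1),proj(T,p),proj(S,p))
print(atz(T,(457.5,209),54),atz(T,(386.5,203.5),76),atz(T,(294.5,207),67), atz(T,(245,231),50))
print(atz(T,(480,165),105))
print(R.from_rotvec(env.read_state()["tool_rot"]).as_matrix().round(3))
E
```

```text
cart [ 479.  -336.9   45.1] [np.float64(457.484340149554), np.float64(208.34375156182722)] [np.float64(333.33110264442814), np.float64(275.13955450806424)]
tin [ 488.6 -139.4   63.3] [np.float64(386.4917533760649), np.float64(202.8085796954484)] [np.float64(329.8804809651009), np.float64(228.1338575572015)]
post [476.6 113.5  58. ] [np.float64(294.4923962284284), np.float64(206.28035854550376)] [np.float64(319.4372692474851), np.float64(189.1197407620858)]
[ 475.59217578 -334.65361883   54.        ] [ 484.33673488 -138.10003066   76.        ] [472.98335091 112.68118492  67.        ] [407.10420387 248.66251088  50.        ]
[ 587.39607584 -386.24788087  105.        ]
[[ 0.973  0.23  -0.   ]
 [ 0.23  -0.973  0.002]
 [ 0.    -0.002 -1.   ]]
```

```bash
python3 - <<'E'
from h import *
T=env.camera_model("top");W=env.camera_model("wrist");s=env.read_state();M=R.from_rotvec(s["tool_rot"]).as_matrix()
C=R.from_rotvec(W["rotation"]).as_matrix()
print("cam axes in tool",(M.T@C).round(3),"cam pos in tool",M.T@(np.array(W["xyz"])-s["ee_pos"]))
for z in(30,80,150):print("kettle front",z,atz(T,(375,165),z),"toaster",atz(T,(295,157),z))
E
```

```text
cam axes in tool [[-0.001 -0.955 -0.296]
 [ 1.    -0.001 -0.   ]
 [ 0.    -0.296  0.955]] cam pos in tool [  81.18987144    0.40562196 -162.2014881 ]
kettle front 30 [ 604.22106867 -111.05582824   30.        ] toaster [625.34144099 118.31723932  30.        ]
kettle front 80 [ 590.94148203 -106.95779456   80.        ] toaster [611.30086975 114.15077037  80.        ]
kettle front 150 [ 572.35006073 -101.2205474   150.        ] toaster [591.64407001 108.31771384 150.        ]
```

Emit:
{"api": "send_rows", "payload": {
  "motion": [
    [[0,0,0.97],[0,0,0],0],
    [[0,0,0.97],[0,0,0],0],
    [[0,0,0],[0.8,-0.59,0],0],
    [[0,0,0],[0.8,-0.59,0],0],
    [[0,0,0],[0.8,-0.59,0],0],
    [[0,0,0],[0.8,-0.59,0],0],
    [[0,0,0],[0.8,-0.59,0],0],
    [[0,0,0],[0.8,-0.59,0],0]
  ]
}}

```text
t: 1.1
ee_pos: [427.3, -370.4, 222.2]
tool_rot: [-3.141, 0.002, 0.001]
force: [0.1, -0.6, 0.5]
finger_gap: 1.001
grip_force: 0.0
```

```bash
python3 - <<'E'
from h import *
W=env.camera_model("wrist");i=env.camera("wrist");cv2.imwrite("pics/w1.png",i)
print(proj(W,(476,-335,54)),proj(W,(476,-335,0)),env.read_state()["ee_pos"]);np.save("w1.npy",W,allow_pickle=True)
E
```

```text
[np.float64(281.4670989821582), np.float64(126.68943510477354)] [np.float64(286.63085502487775), np.float64(121.79855147953396)] [ 432.36381013 -365.56217847  221.85519348]
```

View pics/w1.png

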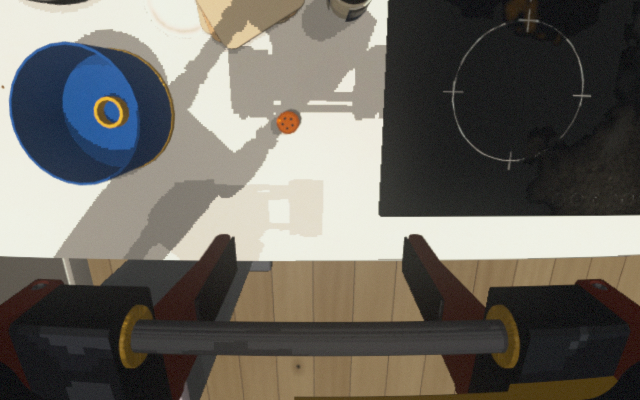

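Wrist view: orange cap centre at (288,122), tin's brass ring at (110,111), rim spanning x 11–138, y 43–184.

```bash
python3 - <<'E'
from h import *
W=np.load("w1.npy",allow_pickle=True).item();T=env.camera_model("top")
print("cart",atz(W,(288,122),54),tri(ray(W,(288,122)),ray(T,(457.5,209))))
print("ring",atz(W,(110.5,111.5),18),tri(ray(W,(110.5,111.5)),ray(T,(385.5,206))))
f=lambda p:atz(W,p,76)
print("rim",f((11,105)),f((138,110)),f((85,43)),f((75,184)),env.read_state()["ee_pos"])
E
```

```text
cart [ 480.38962664 -341.36137485   54.        ] [ 478.86451519 -339.52925268   34.68687455]
ring [ 491.1516232  -146.40416226   18.        ] [ 490.03439443 -141.8866572    10.13448981]
rim [503.44952346 -81.57123425  76.        ] [ 494.5952866  -208.28988653   76.        ] [ 553.44636361 -166.95692492   76.        ] [ 426.11004834 -133.11266742   76.        ] [ 432.36381013 -365.56217847  221.85519348]
```

Emit:
{"api": "send_rows", "payload": {
  "motion": [
    [[0,0,0],[0.8,-0.42,0],0],
    [[0,0,0],[0,0,0.9],0],
    [[0,0,0],[0,0,0.6],0],
    [[0,0,0],[0,0,0],0],
    [[0,0,0],[0,0,0],0],
    [[0,0,0],[0,0,0],0]
  ]
}}

```text
t: 1.9
ee_pos: [474.8, -347.6, 135.4]
tool_rot: [3.139, -0.002, 0.005]
force: [-0.7, -0.9, 0.2]
finger_gap: 1.0
grip_force: 0.0
```

```bash
python3 - <<'E'
from h import *
W=env.camera_model("wrist");i=env.camera("wrist");s=env.read_state();np.save("w2.npy",W,allow_pickle=True)
h=cv2.cvtColor(i,cv2.COLOR_BGR2HSV);m=cv2.inRange(h,(5,150,120),(20,255,255));n,_,st,c=cv2.connectedComponentsWithStats(m)
for k in range(1,n):
    if st[k,4]>60:print(st[k],c[k],atz(W,c[k],54))
print(s["ee_pos"],s["tool_rot"])
cv2.imwrite("pics/w2.png",i)
E
```

```text
[112 102  37  32  67] [130.64179104 115.6119403 ] [ 541.5687237  -214.02392273   54.        ]
[295 182  28  29 616] [308.86525974 195.92045455] [ 481.31100201 -340.7112364    54.        ]
[120 334   7  30  87] [121.94252874 348.86206897] [ 336.67538694 -169.06571578   54.        ]
[ 474.70138738 -347.51576267  135.0865153 ] [ 3.13923415e+00 -2.05796721e-03  4.54790655e-03]
```

View pics/w2.png

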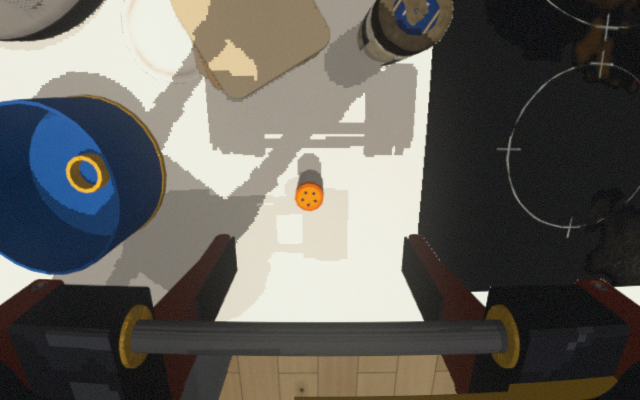

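Cap centre at (309,196), ring at (84,174). Cartridge is at about (481,−341).

Emit:
{"api": "send_rows", "payload": {
  "motion": [
    [[0,0,0],[0.11,-0.11,0.5],0.4],
    [[0,0,0],[0,0,0.5],0.4],
    [[0,0,0],[0,0,0],0.4],
    [[0,0,0],[0,0,0],0.4]
  ]
}}

```text
t: 2.45
ee_pos: [481.3, -340.7, 74.6]
tool_rot: [3.14, -0.002, 0.003]
force: [0.3, 0.2, -0.2]
finger_gap: 0.609
grip_force: 0.0
```

```bash
python3 - <<'E'
from h import *
a=np.load("w1.npy",allow_pickle=True).item();b=np.load("w2.npy",allow_pickle=True).item()
print(tri(ray(a,(288,122)),ray(b,(309,196))),tri(ray(a,(110.5,111.5)),ray(b,(84,174))),atz(b,(84,174),18))
print(cmdto((481,-341,24)))
E
```

```text
[ 479.9799376  -340.83021491   49.68923215] [ 491.83733351 -148.93933812   23.65843309] [ 490.87176786 -143.83343571   18.        ]
[-0.006  0.003  0.844]
```

Emit:
{"api": "send_rows", "payload": {
  "motion": [
    [[0,0,0],[0,0,0.42],0.4],
    [[0,0,0],[0,0,0.42],0.4],
    [[0,0,0],[0,0,0],0.4],
    [[0,0,0],[0,0,0],1],
    [[0,0,0],[0,0,0],1],
    [[0,0,0],[0,0,0],1],
    [[0,0,0],[0,0,0],1]
  ]
}}

```text
t: 3.32
ee_pos: [481.0, -340.4, 23.1]
tool_rot: [3.141, -0.002, 0.002]
force: [0.3, 0.2, 3.1]
finger_gap: 0.24
grip_force: 30.0
```

Emit:
{"api": "send_rows", "payload": {
  "motion": [
    [[0,0,0],[0,0,-0.9],1],
    [[0,0,0],[0,0,-0.9],1],
    [[0,0,0],[0.08,-0.8,0],1],
    [[0,0,0],[0.08,-0.8,0],1],
    [[0,0,0],[0,-0.8,0],1],
    [[0,0,0],[0,-0.8,0],1],
    [[0,0,0],[0,0,0],1],
    [[0,0,0],[0,0,0],1]
  ]
}}

```text
t: 4.32
ee_pos: [490.5, -148.5, 130.3]
tool_rot: [3.141, -0.001, 0.0]
force: [-0.3, -0.2, -0.2]
finger_gap: 0.242
grip_force: 30.0
```

```bash
python3 - <<'E'
from h import *
W=env.camera_model("wrist");i=env.camera("wrist");s=env.read_state();np.save("w3.npy",W,allow_pickle=True)
print(s["ee_pos"],s["tool_rot"],s["finger_gap"],s["force"])
cv2.imwrite("pics/w3.png",i)
E
```

```text
[ 490.45683282 -148.90634137  130.23372487] [ 3.14114684e+00 -2.51023969e-03 -9.25198151e-05] 0.24232891650021787 [-0.09800606  0.28907374  0.09616305]
```

View pics/w3.png

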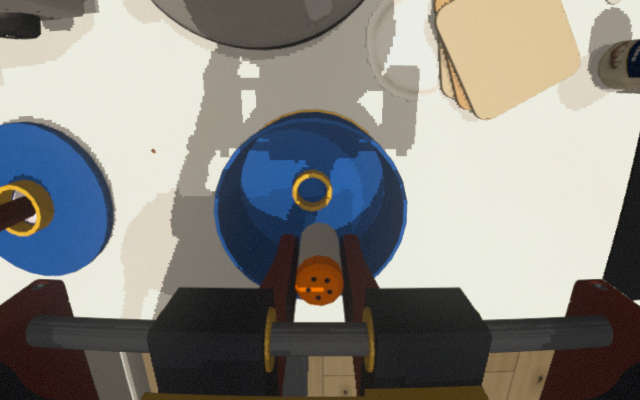

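Ring mouth centre at (312,190); cap of the held cartridge at (319,282); tin rim spans x 215–407; lids at left with collar at (15,212).

```bash
python3 - <<'E'
from h import *
W=np.load("w3.npy",allow_pickle=True).item();b=np.load("w2.npy",allow_pickle=True).item()
print("ring",atz(W,(312.5,190.5),18),"tri",tri(ray(W,(312.5,190.5)),ray(b,(84,174))))
print("rim L/R",atz(W,(215,205),76),atz(W,(407,205),76),"back",atz(W,(311,113),76))
print("cap",atz(W,(319.5,283),161),proj(W,(490.5,-148.9,161)))
E
```

```text
ring [ 492.02057376 -143.52711009   18.        ] tri [ 491.2560856  -143.46715653   17.28829357]
rim L/R [498.83550153 -78.96900871  76.        ] [ 498.6656397  -208.03449819   76.        ] back [ 558.82827923 -144.05991149   76.        ]
cap [ 491.27221419 -149.1003483   161.        ] [np.float64(319.045939105955), np.float64(284.52993881582495)]
```

Emit:
{"api": "send_rows", "payload": {
  "motion": [
    [[0,0,0],[0.01,-0.09,0.3],1],
    [[0,0,0],[0,0,0.5],1],
    [[0,0,0],[0,0,0.5],1],
    [[0,0,0],[0,0,0],1],
    [[0,0,0],[0,0,0],1]
  ]
}}

```text
t: 5.0
ee_pos: [491.2, -143.1, 52.6]
tool_rot: [3.142, -0.003, 0.0]
force: [-0.8, -0.8, -0.6]
finger_gap: 0.24
grip_force: 30.0
```

```bash
python3 - <<'E'
from h import *
s=env.read_state();print(s["ee_pos"],s["tool_rot"],s["force"],cmdto((490.9,-143.5,27)))
E
```

```text
[ 491.23379105 -143.10910724   52.64742189] [ 3.14157424e+00 -2.69876986e-03  4.15697723e-04] [-0.78872641 -0.75491893 -0.5721009 ] [-0.006  0.007  0.427]
```

Emit:
{"api": "send_rows", "payload": {
  "motion": [
    [[0,0,0],[0,0,0.2],1],
    [[0,0,0],[0,0,0.1],1],
    [[0,0,0],[0,0,0.1],1],
    [[0,0,0],[0,0,0.02],1],
    [[0,0,0],[0,0,0],1]
  ]
}}

```text
t: 5.62
ee_pos: [491.2, -142.7, 27.1]
tool_rot: [3.142, -0.002, 0.0]
force: [-0.7, -0.2, -1.1]
finger_gap: 0.241
grip_force: 30.0
```

Emit:
{"api": "send_rows", "payload": {
  "motion": [
    [[0,0,0],[0,0,0],0.55],
    [[0,0,0],[0,0,0],0.55],
    [[0,0,0],[0,0,0],0.55],
    [[0,0,0],[0,0,-0.5],0.55],
    [[0,0,0],[0,0,-1],0.55],
    [[0,0,0],[0,0,-1],0.55],
    [[0,0,0],[0,-1,0],0.55],
    [[0,0,0],[0,-1,0],0.55]
  ]
}}

```text
t: 6.62
ee_pos: [491.6, -22.0, 178.3]
tool_rot: [3.141, -0.005, 0.004]
force: [1.1, 0.4, 0.0]
finger_gap: 0.449
grip_force: 0.0
```

Emit:
{"api": "send_rows", "payload": {
  "motion": [
    [[0,0,0],[-0.15,-1,0],0.4],
    [[0,0,0],[-0.15,-1,0],0.4],
    [[0,0,0],[0,0,0],0.4],
    [[0,0,0],[0,0,0],0.4]
  ]
}}

```text
t: 7.12
ee_pos: [473.4, 97.1, 177.1]
tool_rot: [3.141, -0.0, 0.0]
force: [0.0, 0.4, 0.2]
finger_gap: 0.604
grip_force: 0.0
```

```bash
python3 - <<'E'
from h import *
W=env.camera_model("wrist");i=env.camera("wrist");s=env.read_state();np.save("w4.npy",W,allow_pickle=True)
print(s["ee_pos"],s["tool_rot"],s["finger_gap"],s["force"])
cv2.imwrite("pics/w4.png",i)
E
```

```text
[473.50308775  96.41740426 177.01195861] [ 3.1410408e+00 -2.8078306e-03  6.1471909e-05] 0.5971658861674437 [-0.08703437 -0.39059752  0.20608389]
```

View pics/w4.png

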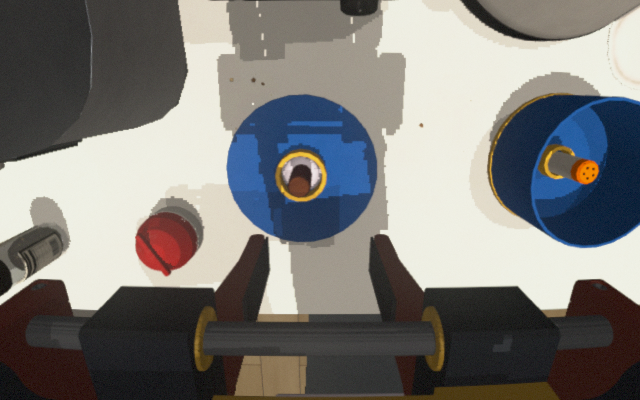

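Cartridge stands upright in the ring. Lids: collar centre at (301,176), post top at (299,186).

```bash
python3 - <<'E'
from h import *
W=np.load("w4.npy",allow_pickle=True).item();b=np.load("w3.npy",allow_pickle=True).item();T=env.camera_model("top")
i=cv2.imread("pics/w4.png")
print("collar",atz(W,(301,176.5),33),"post",atz(W,(299.3,185.5),67),tri(ray(W,(301,176.5)),ray(b,(15,213))))
print("lid L/R/back/front",[atz(W,p,12).round(1) for p in((227,170),(377,170),(302,95),(302,242))])
print("ring",atz(W,(560,163),18))
c=cv2.resize(i[130:260,240:370],None,fx=4,fy=4,interpolation=cv2.INTER_CUBIC);cv2.imwrite("pics/c4.png",c)
print(env.read_state()["ee_pos"])
E
```

```text
collar [479.11173464 113.13549416  33.        ] post [479.85517081 112.83199989  67.        ] [478.38144904 112.9542677   34.31043424]
lid L/R/back/front [array([480.7, 187.1,  12. ]), array([480.5,  39.6,  12. ]), array([551.4, 112.2,  12. ]), array([403.5, 114.4,  12. ])]
ring [ 489.78503658 -143.15606783   18.        ]
[473.50308775  96.41740426 177.01195861]
```

View pics/c4.png

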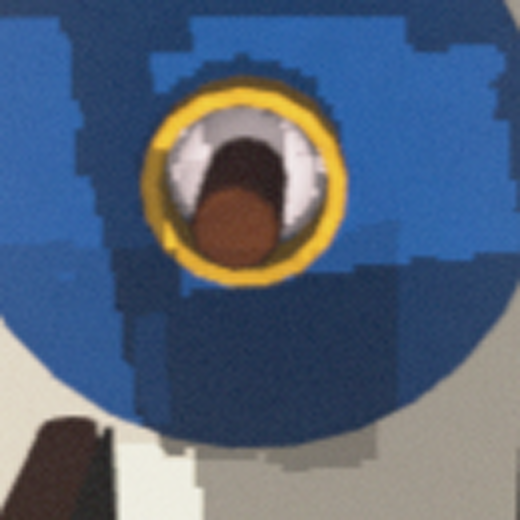

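Crop: post top centre at full-image (299,186), collar concentric at (301,175). Post is at about (479.3,113), top at about 67.

Emit:
{"api": "send_rows", "payload": {
  "motion": [
    [[0,0,0],[0.1,-0.28,0.4],0.4],
    [[0,0,0],[0,0,0.7],0.4],
    [[0,0,0],[0,0,0.4],0.4],
    [[0,0,0],[0,0,0],0.4],
    [[0,0,0],[0,0,0],0.4]
  ]
}}

```text
t: 7.8
ee_pos: [480.2, 113.2, 88.4]
tool_rot: [-3.141, 0.004, -0.003]
force: [0.7, -0.2, 0.2]
finger_gap: 0.601
grip_force: 0.0
```

```bash
python3 - <<'E'
from h import *
print(env.read_state()["ee_pos"],cmdto((479.3,113,38)))
E
```

```text
[480.17630772 113.1885484   88.37053553] [-0.016  0.003  0.839]
```

Emit:
{"api": "send_rows", "payload": {
  "motion": [
    [[0,0,0],[-0.01,0,0.4],0.4],
    [[0,0,0],[0,0,0.3],0.4],
    [[0,0,0],[0,0,0.13],0.4],
    [[0,0,0],[0,0,0],0.4],
    [[0,0,0],[0,0,0],1],
    [[0,0,0],[0,0,0],1],
    [[0,0,0],[0,0,0],1],
    [[0,0,0],[0,0,0],1]
  ]
}}

```text
t: 8.8
ee_pos: [478.9, 114.1, 37.5]
tool_rot: [3.142, -0.001, 0.001]
force: [-0.4, -0.5, 1.4]
finger_gap: 0.219
grip_force: 30.0
```

Emit:
{"api": "send_rows", "payload": {
  "motion": [
    [[0,0,0],[0,0,-0.15],1],
    [[0,0,0],[0,0,-0.3],1],
    [[0,0,0],[0,0,-0.45],1],
    [[0,0,0],[0,0,-0.45],1],
    [[0,0,0],[0,0,-0.45],1],
    [[0,0,0],[0,0,-0.2],1],
    [[0,0,0],[0,0,0],1]
  ]
}}

```text
t: 9.68
ee_pos: [479.2, 114.2, 158.4]
tool_rot: [-3.141, 0.001, -0.003]
force: [0.3, -0.5, -3.4]
finger_gap: 0.218
grip_force: 30.0
```

Emit:
{"api": "send_rows", "payload": {
  "motion": [
    [[0,0,0],[0.02,0.2,0],1],
    [[0,0,0],[0.02,0.4,0],1],
    [[0,0,0],[0.03,0.6,0],1],
    [[0,0,0],[0.03,0.6,0],1],
    [[0,0,0],[0.03,0.6,0],1],
    [[0,0,0],[0.03,0.6,0],1],
    [[0,0,0],[0.02,0.45,0],1],
    [[0,0,0],[0.02,0.3,0],1]
  ]
}}

```text
t: 10.68
ee_pos: [489.7, -112.6, 155.8]
tool_rot: [-3.141, 0.004, 0.004]
force: [-0.0, 0.1, -1.9]
finger_gap: 0.219
grip_force: 30.0
```

Emit:
{"api": "send_rows", "payload": {
  "motion": [
    [[0,0,0],[0,0.2,0],1],
    [[0,0,0],[0,0.1,0],1],
    [[0,0,0],[0,0,0],1],
    [[0,0,0],[0,0,0],1]
  ]
}}

```text
t: 11.18
ee_pos: [490.6, -128.3, 157.3]
tool_rot: [-3.141, 0.0, -0.0]
force: [-0.4, 0.6, -3.2]
finger_gap: 0.219
grip_force: 30.0
```

```bash
python3 - <<'E'
from h import *
W=env.camera_model("wrist");i=env.camera("wrist");s=env.read_state();np.save("w5.npy",W,allow_pickle=True)
print(s["ee_pos"],s["tool_rot"],s["finger_gap"],s["force"],s["torque"])
cv2.imwrite("pics/w5.png",i)
E
```

```text
[ 490.59347445 -128.2993611   157.32364417] [-3.14143034e+00  1.27385755e-04 -2.98753435e-04] 0.21973279126525844 [ 0.6030115   0.12809006 -2.23294687] [-0.02511286  0.03809043  0.06695518]
```

View pics/w5.png

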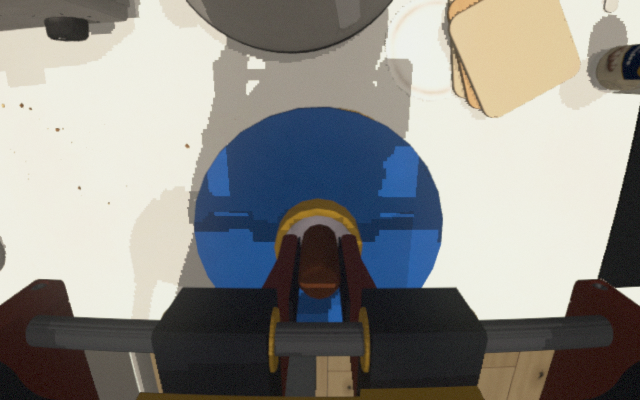

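Lids hang level and nested from the post: plate spans x 195–442, back edge at row 107, post top near (319,282).

```bash
python3 - <<'E'
from h import *
W=np.load("w5.npy",allow_pickle=True).item()
z=157.3-37.5
print("post",atz(W,(319,281),z+67),"L,R,back",[atz(W,p,z+15).round(1) for p in((194.5,220),(442,220),(318,107))],"collar back",atz(W,(317.5,199),z+33))
print(cmdto((491,-143.2,120)))
E
```

```text
post [ 491.63782167 -128.7527123   186.8       ] L,R,back [array([500.3, -56. , 134.8]), array([ 500.2, -200.5,  134.8]), array([ 563.9, -128.3,  134.8])] collar back [ 518.88621679 -127.99640243  152.8       ]
[0.007 0.248 0.622]
```

Emit:
{"api": "send_rows", "payload": {
  "motion": [
    [[0,0,0],[0.01,0.12,0],1],
    [[0,0,0],[0,0.13,0.1],1],
    [[0,0,0],[0,0,0.2],1],
    [[0,0,0],[0,0,0.1],1],
    [[0,0,0],[0,0,0],1],
    [[0,0,0],[0,0,0],1]
  ]
}}

```text
t: 11.98
ee_pos: [491.2, -143.8, 133.4]
tool_rot: [3.142, -0.001, 0.0]
force: [0.4, -0.1, -2.2]
finger_gap: 0.22
grip_force: 30.0
```

```bash
python3 - <<'E'
from h import *
print(env.read_state()["ee_pos"],cmdto((491.2,-143.2,104.5)))
E
```

```text
[ 491.17384479 -143.83345982  133.41869033] [ 0.    -0.011  0.482]
```

Emit:
{"api": "send_rows", "payload": {
  "motion": [
    [[0,0,0],[0,-0.01,0.12],1],
    [[0,0,0],[0,0,0.12],1],
    [[0,0,0],[0,0,0.08],1],
    [[0,0,0],[0,0,0.08],1],
    [[0,0,0],[0,0,0.04],1],
    [[0,0,0],[0,0,0],1]
  ]
}}

```text
t: 12.72
ee_pos: [491.0, -143.3, 106.7]
tool_rot: [-3.141, 0.002, 0.0]
force: [-0.5, 0.4, -2.1]
finger_gap: 0.22
grip_force: 30.0
```

Emit:
{"api": "send_rows", "payload": {
  "motion": [
    [[0,0,0],[0,0,0.03],1],
    [[0,0,0],[0,0,0.02],1],
    [[0,0,0],[0,0,0],1]
  ]
}}

```text
t: 13.1
ee_pos: [491.2, -143.4, 104.5]
tool_rot: [3.141, -0.002, 0.001]
force: [-1.5, 0.8, 1.9]
finger_gap: 0.221
grip_force: 30.0
```

Emit:
{"api": "send_rows", "payload": {
  "motion": [
    [[0,0,0],[0,0,0.02],1],
    [[0,0,0],[0,0,0],1]
  ]
}}

```text
t: 13.35
ee_pos: [491.3, -143.4, 104.5]
tool_rot: [3.141, -0.002, 0.002]
force: [-3.4, 1.5, 7.7]
finger_gap: 0.22
grip_force: 30.0
```

Emit:
{"api": "send_rows", "payload": {
  "motion": [
    [[0,0,0],[0,0,-0.02],0.5],
    [[0,0,0],[0,0,0],0.4],
    [[0,0,0],[0,0,0],0.4],
    [[0,0,0],[0,0,-0.4],0.3],
    [[0,0,0],[0,0,-0.7],0.1],
    [[0,0,0],[-0.4,0,-0.3],0.1],
    [[0,0,0],[0,0,0],0.1],
    [[0,0,0],[0,0,0],0.1]
  ]
}}

```text
t: 14.35
ee_pos: [467.2, -143.2, 186.7]
tool_rot: [-3.141, 0.002, 0.001]
force: [-0.9, 0.1, 0.1]
finger_gap: 0.899
grip_force: 0.0
```

```bash
python3 - <<'E'
from h import *
W=env.camera_model("wrist");i=env.camera("wrist");s=env.read_state();np.save("w6.npy",W,allow_pickle=True)
a=env.camera("scene")[120:280,240:420]
i[:, :1]=0
o=np.zeros((600,800,3),np.uint8);o[:400,:640]=i;o[400:600,:225]=cv2.resize(a,(225,200))
b=cv2.resize(a[50:150,40:160],(360,300),interpolation=cv2.INTER_CUBIC);o[300:600,440:800]=b
print(s["ee_pos"],s["tool_rot"],s["finger_gap"],s["force"])
cv2.imwrite("pics/w6.png",o)
E
```

```text
[ 467.07030001 -143.13723728  186.26724384] [-3.14075889e+00  1.53833456e-03  2.80744825e-03] 0.8973420825949094 [-0.52589802 -0.12186566  0.58172042]
```

View pics/w6.png

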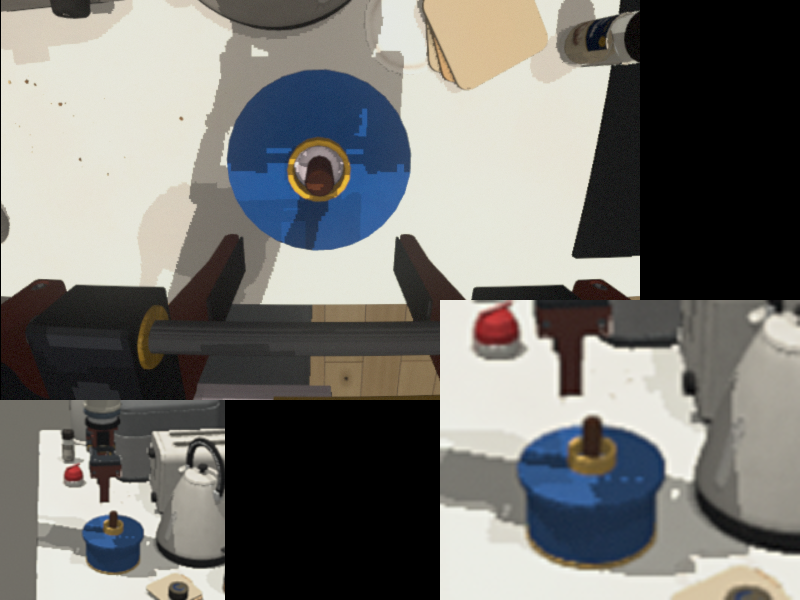

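Lids sit level on the tin; collar spans (287–351, 138–202), centre (319,170); plate spans x 228–411, y 70–250.

```bash
python3 - <<'E'
from h import *
W=np.load("w6.npy",allow_pickle=True).item();T=env.camera_model("top")
i=env.camera("wrist");h=cv2.cvtColor(i,cv2.COLOR_BGR2HSV)
m=cv2.inRange(h[120:220,270:370],(15,110,60),(35,255,255));p=cv2.findNonZero(m);e=cv2.minEnclosingCircle(p);print(e)
c=(e[0][0]+270,e[0][1]+120)
print("collar",atz(W,c,100),atz(W,(319,170),100),"plate",[atz(W,q,82).round(1) for q in((228,160),(411,160),(319,70),(319,250))])
print(cmdto((491,-143.3,140)))
E
```

```text
((48.35293960571289, 48.960784912109375), 31.967432022094727)
collar [ 492.74485353 -143.17782674  100.        ] [ 491.95307063 -143.65760205  100.        ] plate [array([496.2, -71.2,  82. ]), array([ 496. , -216.8,   82. ]), array([ 563.7, -143.8,   82. ]), array([ 417.5, -143.5,   82. ])]
[0.402 0.004 0.769]
```

Emit:
{"api": "send_rows", "payload": {
  "motion": [
    [[0,0,0],[0.4,0,0],0],
    [[0,0,0],[0,0,0.4],0],
    [[0,0,0],[0,0,0.6],0],
    [[0,0,0],[0,0,0.4],0],
    [[0,0,0],[0,0,0],0],
    [[0,0,0],[0,0,0],0]
  ]
}}

```text
t: 15.25
ee_pos: [491.5, -143.4, 104.5]
tool_rot: [3.141, -0.001, 0.001]
force: [-0.7, -0.1, -0.2]
finger_gap: 1.0
grip_force: 0.0
```

```bash
python3 - <<'E'
from h import *
print(env.read_state()["ee_pos"],cmdto((491.3,-143.4,85)))
E
```

```text
[ 491.46871216 -143.3652714   104.52096838] [-0.003  0.001  0.325]
```

Emit:
{"api": "send_rows", "payload": {
  "motion": [
    [[0,0,0],[0,0,0.2],0],
    [[0,0,0],[0,0,0.12],0],
    [[0,0,0],[0,0,0],0],
    [[0,0,0],[0,0,0],0.35],
    [[0,0,0],[0,0,0],0.5],
    [[0,0,0],[0,0,0],1],
    [[0,0,0],[0,0,0],1]
  ]
}}

```text
t: 16.12
ee_pos: [491.2, -143.4, 84.8]
tool_rot: [3.141, -0.002, 0.0]
force: [-0.1, -0.1, -1.0]
finger_gap: 0.585
grip_force: 0.0
```

Emit:
{"api": "send_rows", "payload": {
  "motion": [
    [[0,0,0],[0,0,0],1],
    [[0,0,0],[0,0,0],1],
    [[0,0,0],[0,0,0],1]
  ]
}}

```text
t: 16.5
ee_pos: [491.1, -143.3, 84.7]
tool_rot: [3.142, -0.002, 0.0]
force: [0.1, -0.2, 1.1]
finger_gap: 0.541
grip_force: 30.0
```

Emit:
{"api": "send_rows", "payload": {
  "motion": [
    [[0,0,0],[0,0,-0.05],1],
    [[0,0,0],[0,0,-0.1],1],
    [[0,0,0],[0,0,-0.15],1],
    [[0,0,0],[0,0,-0.2],1],
    [[0,0,0],[0,0,0],1]
  ]
}}

```text
t: 17.12
ee_pos: [491.9, -143.6, 116.5]
tool_rot: [3.141, -0.002, 0.004]
force: [-0.6, -1.5, -0.8]
finger_gap: 0.539
grip_force: 30.0
```

Emit:
{"api": "send_rows", "payload": {
  "motion": [
    [[0,0,0],[0,0,-0.2],1],
    [[0,0,0],[0,0,-0.3],1],
    [[0,0,0],[0,0,-0.3],1],
    [[0,0,0],[0,0,-0.2],1],
    [[0,0,0],[0,0,-0.1],1],
    [[0,0,0],[0,0,0],1],
    [[0,0,0],[0,0,0],1],
    [[0,0,0],[0,0,0],1]
  ]
}}

```text
t: 18.12
ee_pos: [490.8, -143.2, 179.9]
tool_rot: [-3.141, 0.002, 0.002]
force: [0.4, -0.6, -1.8]
finger_gap: 0.543
grip_force: 30.0
```

```bash
python3 - <<'E'
from h import *
a=env.camera("scene");s=env.read_state()
print(s["ee_pos"],s["tool_rot"],s["finger_gap"],s["grip_force"],s["force"])
cv2.imwrite("pics/s7.png",cv2.resize(a[130:280,240:440],None,fx=4,fy=4,interpolation=cv2.INTER_CUBIC))
E
```

```text
[ 490.86236278 -143.23068936  179.99956699] [-3.14117865e+00  1.60779460e-03  1.52537043e-03] 0.5443849578225601 29.99976022168994 [ 0.59840593  0.5431786  -1.77708459]
```

View pics/s7.png

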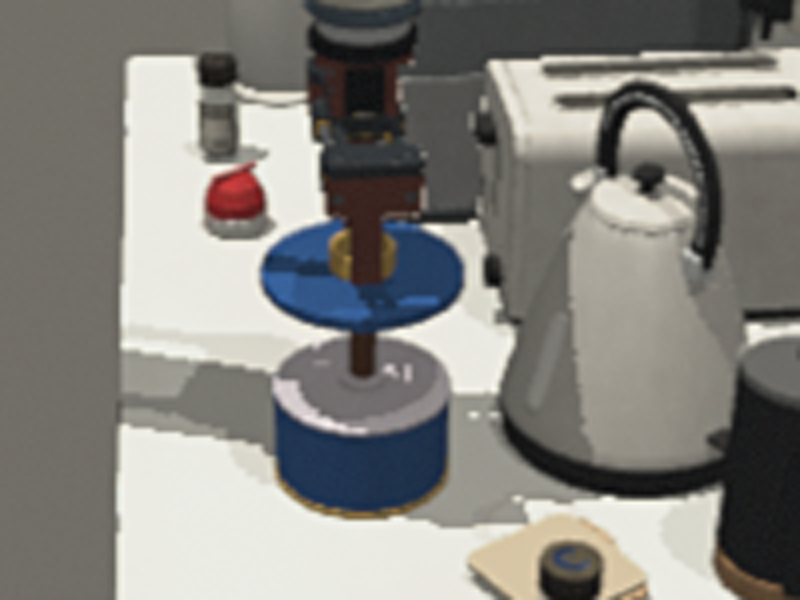

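The outer lid is held level at crop (362,275). The inner lid is still seated on the tin at (362,385). The lifted lid's lower edge is at about 166 mm, and the post top is at 134 mm.

```bash
python3 -c "
from cell import env
print(env.hand_in())"
```

```text
the job is handed in; nothing more can be done
None
```

I handed the job in at about 18 s: the cartridge stands in the ring, the inner lid is seated on the tin, and the arm is holding the outer lid level about 32 mm above the post top. The hand-in returned no verdict.

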